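# Clear the collar nest and index the dividing plate

### The job

Get the cross-drilling set-up on the motorcycle bench ready for the next part: press the spring ejector slide's tab all the way in so that the finished collar is pushed out of its nest into the catch tray, and let the slide spring back home. Then take the bar grip of the dividing head, turn it clockwise (seen from above) from home to the third click (20 degrees a click) without running on towards the fourth, and finish still gripping it and holding it there, because the return spring would wind it back. Leave the other things on the bench where they are.

Things in the scene. Friction and masses are not known exactly. Their poses are not given: they have to be found in the camera images.
- nest: Fixed ejector nest. Origin on the bench under the middle of the collar's pocket; its +y is the direction in which the collar is pushed out. Aluminium block 73 mm wide (x), y -30 to +30 mm, top z = 59 mm, with a 33 mm channel (floor z = 34 mm) open to +y; two steel lips keep the collar from being lifted out. Base plate 100 mm wide, y -82 to +118 mm, 8 mm thick.
- tray_mid (a point): Middle of the inner floor of the nest's open catch tray, at nest y = 71 mm, z = 12 mm; axes as the nest's. Inside, the tray measures 82 mm (x) by 80 mm (y, from the channel's end at y = 30 mm to 110 mm); wall tops at z = 48 mm.
- ejector (a joint): Travel of the spring ejector slide in m along the nest's +y: 0 = home (out), 0.046 = fully pressed in. The spring pushes back with 3 N at home, 7.6 N fully pressed, and returns the slide home when let go. The collar tips over the channel's end and drops into the tray at 0.032 to 0.046 of travel.
- ejector_tab (a point): Middle of the outer (-y) face of the slide's upright push tab, z = 70 mm, 90 mm to the -y side of the pocket when home; moves with the slide. Tab: steel plate 34 mm wide (nest x), 8 mm thick (y), z = 36 to 88 mm, on a 10 mm rod. Press this face towards the nest's +y, at any height on it. Fully pressed, the tab is still 6 mm short of the block. Behind it (-y) the bench is clear.
- collar_mid (a point): Centre of the loose drilled steel collar: ring 30 mm outside, 15 mm hole, 18 mm tall, about 60 g, standing on its flat face in the channel, its centre at z = 43 mm at the start.
- head: Fixed dividing head, 110 mm across at the foot. Origin on the bench, on the vertical turning axis. Its x axis is the line of the bar grip at home. Index plate: steel disc 90 mm across with 18 rim holes, top z = 50 mm, and a 32 mm hub up to z = 56 mm under the grip. A post 20 x 12 mm, 50 mm tall, stands at x = -56 mm. Only hub and grip rise above 50 mm.
- plate (a joint): Turn of index plate and grip, rad: 0 = home, growing clockwise from above. A click each 20 degrees: 0.349, 0.698, third 1.047, fourth 1.396; end stop 1.8. The return spring pulls towards home with 0.10 N m at home, 0.15 at the third click; clicks add a ripple of +-0.07 N m (stiff on the way up to a click, easing as it falls in) but do not hold the plate: let go, it winds back home.
- grip_mid (a point): On the head's axis at z = 76 mm, the height to pinch the bar grip of the index plate, from above and across its 16 mm thickness. Black upright bar 50 mm long (the point's x), 16 mm thick (y), 36 mm tall, z = 54 to 90 mm, with a thin steel line on top at its -x end. The point turns with the bar.
- aerosol: Bystander, leave alone: aerosol can, standing, 52 mm across, 160 mm tall. Origin at its underside.
- wrench: Bystander, leave alone: open-ended wrench lying flat. Origin at its underside.
- driver: Bystander, leave alone: screwdriver lying flat. Origin at its underside.
- bearing: Bystander, leave alone: ball-bearing ring lying flat, 52 mm across, 15 mm tall. Origin at its underside.
- piston: Bystander, leave alone: engine piston standing, 54 mm across, 53 mm tall. Origin at its underside.
- socket: Bystander, leave alone: wrench socket standing, 22 mm across, 28 mm tall. Origin at its underside.
- jar: Bystander, leave alone: closed jar standing, 60 mm across, 70 mm tall. Origin at its underside.
Things that resemble listed ones, but are neither listed nor needed, are in the scene too. What is shaped like the nest but orange is not meant.

How it is judged:
On the way, in this order (a step that is already met when the one before it is completed fails the run):
1. the ejector slide is pressed in (at least 30 mm) (value of joint ejector above 0.03 m).
2. the collar lies in the catch tray and the slide is back home (x of collar_mid in the frame of nest between -0.041 and 0.041 m and y of collar_mid in the frame of nest between 0.03 and 0.11 m and z of collar_mid in the frame of nest below 0.037 m and value of joint ejector below 0.004 m), for 0.2 s.
3. the plate is held by the grip at the third click (value of joint plate between 0.927 and 1.167 rad and contact force between the fingers and bar_grip above 1 N), for 0.2 s.
At the end, for the whole second after the job is handed in: The program ends holding: the fingers press on the bar grip (over 1 N), the plate stands still at the third click (1.047 rad, within 0.12 rad), the collar lies in the nest's catch tray (its centre within the tray's walls and below 37 mm), and the ejector slide is home (within 4 mm) (all of step 2 and all of step 3 and velocity of joint plate between -0.1 and 0.1 rad/s); the arm keeps its last pose, push and grip.
It fails at once if the index plate was turned on past the third click (value of joint plate above 1.25 rad).
It fails at once if a bystander was pushed more than 30 mm away (distance of any of aerosol, wrench, driver, bearing, piston, socket, jar from where it was at the start of the episode above 0.03 m).
It also fails if it takes over 53 s, if anything falls off the work surface, if the arm or the gripper's body presses on something with over 40 N, if the wrist force passes 120 N, or if a joint passes its speed limit or range.

### The arm

A 6-joint arm with a two-finger parallel gripper is mounted at the origin on the work surface. World frame = base frame: x ahead of the robot, y to its left, z up, the work surface at z = 0. Lengths are in m, angles in rad, forces in N, time in s.
With the tool pointing down it reaches from about 0.3 to 0.875 m from the base axis. Payload 6.4 kg.
Tool frame: the origin (TCP) lies on the centre line of the jaws, within the pads' length; the fingertips stand 8 mm ahead of it and the grasp point (between the pads) lies 11 mm behind it; z points along the fingers, y is the direction in which the jaws open and shut (so a half turn about z gives the same grasp; the last joint's range is limited). The gripper opens to 85 mm and grips with 20 to 120 N. Pads are 22 mm wide; open, the fingers measure 114 mm over their backs; the gripper's body (76 mm by 85 mm) begins 54 mm behind the grasp point. The pads swing forward as they close: fully open they stand 13 mm farther back than shut.
Start: joints at [-1.342, 0.181, 1.607, -0, 1.354, -0.206], TCP at [0.242, -0.522, 0.239] pointing down, gripper open.
Joint ranges: [-2.99, 2.99], [-0.89, 2.07], [0.3, 2.58], [-1.14, 4.28], [0, 2.63], [-3.12, 3.12]. Speed limits (rad/s): [2.57, 2.57, 3.01, 3.14, 3.14, 3.14].

### API

Orientations are given as a unit quaternion [x, y, z, w].
In Python, from rig import r gives the robot as it stands.
- The arm moves only by the tool play_rows, never from a script. Its argument "steps" is a list of rows, each an object with "travel": the shift along the tool's x, y, z in cm, a list of three; "turn": the turn about the tool's z in rad. In form: [{"travel": [x, y, z], "turn": turn}, ...]. A call has exactly 10 rows; each row is the pose to reach, as a shift and turn from the pose measured when the call began, along the tool's axes at that moment; what a row does not reach only later rows make up. A row lasts 1/8 s, in which the tool goes at most 62.5 mm and 10.7 degrees, less where a joint would pass 70% of its speed; a pose out of reach is approached as far as the arm can. A call with a gripper value outside its range is refused whole. "grip" is the opening, from 0 (shut) to 1 (fully open), set as the call begins (left out, the last holds). The fingers move at their own pace and stop on an object; "newtons" is the grip in N (left out, the last holds). Time passes only in rows, so rows that repeat a pose let the fingers close, or fill a call up. It gives the time, the measured TCP pose, the force and the opening at its end, in the units of the state.
- r.get_obs(): the state, without advancing time (a new reading comes with each control period).
- r.snapshot(name): name is "scene" or "top"; returns a dict with "frame" (480x640x3 uint8, blue, green, red), "fx", "fy", "cx", "cy" (pixels), "k1" (the pictures are not rectified: a ray, as slopes to the right and down, at radius r is drawn at 1 + k1 r^2 times it, then the intrinsics apply), "cam_to_world" (4x4, takes a point from camera to world coordinates). Camera axes: x right, y down, z forward; pixel columns grow to the right and rows downward; lengths in m; the calibration is good to about 2 mm. A picture is of the moment at which its call begins. There is no depth.
- r.close_job(): hands the job in, once; it reports no verdict.
The state is a dict: "time": time; "joint_pos": joint angles; "qd": joint speeds; "tau": joint torques, N m; "eef_pos": TCP position; "eef_rot": TCP orientation; "contact_force": force on the tool from outside, world axes, zero at the start; "ft_torque": the same for the moment, N m; "grip_width": finger opening in m.
Only numpy, scipy, OpenCV 4.12 (cv2) and the standard library are available. Lean on these libraries where they do the work, as an engineer would, in place of code of your own. Each camera call takes 0.05 s, during which the arm holds its last target. There are 200 camera calls.

## Working session

There is one attempt and no reset: what is moved stays moved. The work goes in short steps, Python scripts to look and compute and a tool call to move; the robot and the scene stay as the last step left them, time stands still between calls to the robot, and variables do not carry over. Pictures are saved under pics/ and viewed, about 8 in all and at most 12, crops included, and the job is handed in when it is done.

Besides the shell and the picture viewer there is one more tool, called as name(argument=value, ...) on one line, values as JSON. play_rows: Moves the arm, as the interface text tells. Its arguments: {"type":"object","properties":{"steps":{"type":"array"},"grip":{"type":"number"},"newtons":{"type":"number"}},"required":["steps"]}

```bash
mkdir -p pics; ls; cat > h.py <<'E'
import numpy as np, cv2
from rig import r
def K(s): return np.array([[s['fx'],0,s['cx']],[0,s['fy'],s['cy']],[0,0,1.]]), np.array([s['k1'],0,0,0,0.])
def ray(s,uv):
    k,d=K(s); p=cv2.undistortPoints(np.array(uv,float).reshape(-1,1,2),k,d)[:,0]
    T=np.array(s['cam_to_world']); v=np.c_[p,np.ones(len(p))]@T[:3,:3].T
    return T[:3,3],v
def onz(s,uv,z):
    o,v=ray(s,uv); z=np.broadcast_to(z,len(v)); return o+v*((z-o[2])/v[:,2])[:,None]
def proj(s,P):
    k,d=K(s); T=np.linalg.inv(np.array(s['cam_to_world'])); return cv2.projectPoints((np.array(P,float).reshape(-1,3)@T[:3,:3].T+T[:3,3]),np.zeros(3),np.zeros(3),k,d)[0][:,0]
E
python3 - <<'E'
from h import *
import pickle
for n in('top','scene'):
    s=r.snapshot(n); cv2.imwrite(f'pics/{n}0.png',s['frame']); pickle.dump(s,open(n+'0.pkl','wb'))
    print(n,s['fx'],s['k1'],np.round(s['cam_to_world'],3).tolist())
o=r.get_obs();print({k:np.round(v,3).tolist() for k,v in o.items()})
E
```

```text
pics
top 582.2542067792969 -0.13416034182309616 [[-0.003, -0.989, 0.145, 0.316], [-1.0, 0.001, -0.014, -0.076], [0.014, -0.145, -0.989, 1.121], [0.0, 0.0, 0.0, 1.0]]
scene 526.5936032716847 -0.06868294375238157 [[-0.637, 0.623, -0.455, 1.034], [0.771, 0.508, -0.384, 0.36], [-0.008, -0.595, -0.803, 1.046], [0.0, 0.0, 0.0, 1.0]]
{'time': 0.1, 'joint_pos': [-1.342, 0.181, 1.608, 0.0, 1.354, -0.206], 'qd': [0.001, -0.001, -0.003, 0.002, -0.001, -0.001], 'tau': [0.0, -44.588, -35.224, -0.0, 0.004, -0.0], 'eef_pos': [0.242, -0.521, 0.238], 'eef_rot': [0.976, 0.216, -0.0, -0.001], 'contact_force': [0.774, -0.434, -0.181], 'ft_torque': [-0.002, 0.003, -0.009], 'grip_width': 0.085}
```

View pics/top0.png

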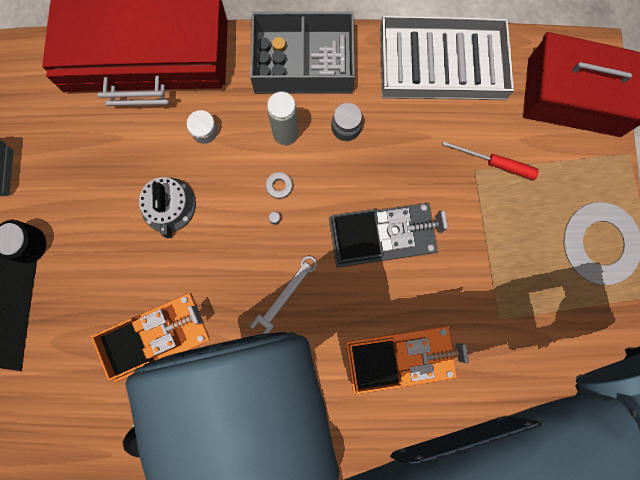

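View pics/scene0.png

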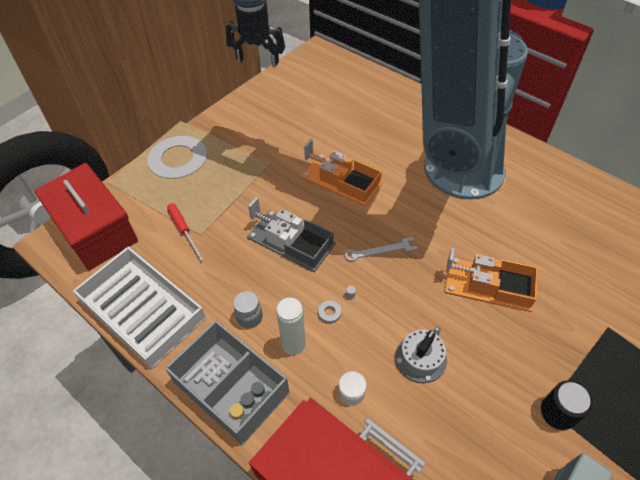

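The top view shows the grey nest near (395,230) with its tray to the left and its tab at (443,222). The dividing head is near (163,203), with its bar close to vertical in the image. Both orange nests are decoys. I'll look at enlarged crops of the nest and head.

```bash
python3 - <<'E'
import cv2,numpy as np
t=cv2.imread('pics/top0.png');s=cv2.imread('pics/scene0.png')
def c(i,x,y,w,h,W,H): return cv2.resize(i[y:y+h,x:x+w],(W,H),interpolation=cv2.INTER_CUBIC)
a=np.hstack([c(t,325,195,130,80,480,295),c(t,130,170,80,74,320,296)])
b=np.hstack([c(s,240,190,100,80,400,320),c(s,385,315,80,64,400,320)])
cv2.imwrite('pics/crop0.png',np.vstack([a[:295],b[:300,:800]]))
E
```

```text
Traceback (most recent call last):
ValueError: all the input array dimensions except for the concatenation axis must match exactly, but along dimension 0, the array at index 0 has size 295 and the array at index 1 has size 296
```

```bash
python3 - <<'E'
import cv2,numpy as np
t=cv2.imread('pics/top0.png');s=cv2.imread('pics/scene0.png')
def c(i,x,y,w,h,k): return cv2.resize(i[y:y+h,x:x+w],(w*k,h*k),interpolation=cv2.INTER_CUBIC)
a=np.hstack([c(t,325,200,125,75,4),c(t,130,170,75,75,4)])
b=np.hstack([c(s,240,195,100,75,4),c(s,385,315,80,60,5)])
cv2.imwrite('pics/crop0.png',np.vstack([a,b]))
E
```

```text
(no output)
```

View pics/crop0.png

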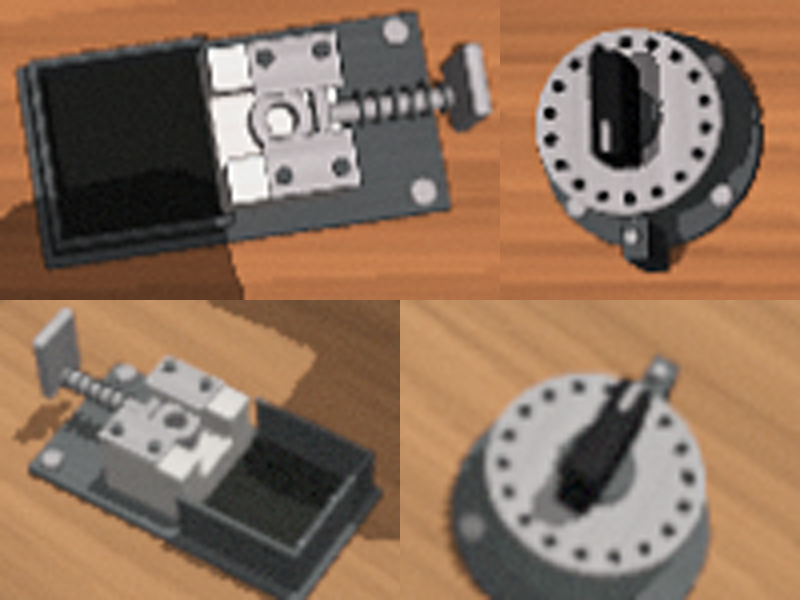

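The crops are clear. In the top view, the block's top corners (z 59), base corners (z 8), tab top (z 88), disc rim and post can all be measured. Next I compute the poses and check them against the scene view.

```bash
python3 - <<'E'
from h import *
import pickle
t=pickle.load(open('top0.pkl','rb'));s=pickle.load(open('scene0.pkl','rb'))
cn=lambda p:np.array(p,float)/4+[325,200]-.4
ch=lambda p:(np.array(p,float)-[500,0])/4+[130,170]-.4
B=onz(t,cn([[208,43],[338,33],[360,186],[230,205]]),.059)
P=onz(t,cn([[413,12],[450,208]]),.008)
T=onz(t,cn([[474,80]]),.088)
print('block',B.round(4).tolist(),[round(np.linalg.norm(B[i]-B[i-1]),4) for i in range(4)])
print('base',P.round(4).tolist(),np.linalg.norm(P[0]-P[1]))
M=np.array([[1,1],[1,-1],[-1,-1],[-1,1.]])*[36.5,30]/1e3   # model (x,y): sign to be checked
A=np.vstack([M,[[.05,-.082],[-.05,-.082]],[[0,-.086]]]);W=np.vstack([B,P,T])[:,:2]
best=min(([ (lambda U:(np.abs(U[0]).sum(),)+U)( (lambda R,m: (W-W.mean(0)-(m-m.mean(0))@R.T,R,W.mean(0)-R@m.mean(0)))( (lambda u,_,v:(v.T@np.diag([1,np.linalg.det(v.T@u.T)])@u.T))(*np.linalg.svd((A-A.mean(0)).T@(W-W.mean(0)))),A)) ]),key=lambda b:b[0])
_,res,R,o=best
print('nest o',o.round(4),'yaw',np.arctan2(R[1,0],R[0,0]),'res mm',(res*1e3).round(1).tolist())
tab=o+R@[0,-.09];print('tab face',tab,'end',o+R@[0,-.044])
N=lambda p:np.r_[o+R@p[:2],p[2]]
print('scene check tab top mid, block corners',proj(s,[N([0,-.086,.088])]).round(1),proj(s,[N([.0365,-.03,.059]),N([-.0365,.03,.059]),N([.05,-.082,.008]),N([-.05,-.082,.008])]).round(1).tolist())
# head
for n,im,(x,y,w,h) in(('top',t,(130,170,75,75)),('scene',s,(385,315,80,70))):
    g=cv2.cvtColor(im['frame'],cv2.COLOR_BGR2HSV)[y:y+h,x:x+w]
    m=((g[...,1]<50)&(g[...,2]>130)).astype(np.uint8)
    m=cv2.morphologyEx(m,cv2.MORPH_OPEN,np.ones((2,2)))
    c=max(cv2.findContours(m,0,2)[0],key=cv2.contourArea);hull=cv2.convexHull(c)[:,0]+[x,y]
    p=onz(im,hull,.05)[:,:2]
    q=np.linalg.lstsq(np.c_[2*p,np.ones(len(p))],(p**2).sum(1),rcond=None)[0]
    print(n,'head',q[:2].round(4),'rad',np.sqrt(q[2]+q[:2]@q[:2]).round(4))
print('post',onz(t,ch([[632,237]]),.05).round(4),onz(s,[[385+(660-400)/5-.4,315+(370-300)/5-.4]],.05).round(4))
L=onz(t,ch([[605,120],[605,150],[600,47],[605,160]]),.09);print('line',L.round(4).tolist())
# bar outline by darkness in scene & top
E
```

```text
block [[0.5252, -0.1894, 0.059], [0.53, -0.2504, 0.059], [0.4579, -0.2588, 0.059], [0.4492, -0.1982, 0.059]] [np.float64(0.0765), np.float64(0.0612), np.float64(0.0726), np.float64(0.0612)]
base [[0.5508, -0.2962, 0.008], [0.4539, -0.3114, 0.008]] 0.09814859453769605
nest o [ 0.4908 -0.2234] yaw 0.13625913083990648 res mm [[2.3, -0.6], [-1.0, -2.2], [-0.8, -0.7], [-1.3, 0.4], [-0.6, 1.7], [1.5, 0.1], [0.0, 1.3]]
tab face [ 0.5030063  -0.31260469] end [ 0.49675776 -0.26703106]
scene check tab top mid, block corners [[253.2 201.1]] [[264.4, 228.2], [302.2, 218.1], [246.3, 235.9], [269.5, 209.6]]
top head [0.5453 0.2141] rad 0.0446
scene head [0.5502 0.2194] rad 0.0446
post [[0.4924 0.2113 0.05  ]] [[0.493  0.2119 0.05  ]]
line [[0.5398, 0.2153, 0.09], [0.5259, 0.2147, 0.09], [0.574, 0.2192, 0.09], [0.5212, 0.2145, 0.09]]
```

```bash
cat >> h.py <<'E'
def go(x,y,z,yaw):
    from scipy.spatial.transform import Rotation as Ro
    o=r.get_obs(); R=Ro.from_quat(o['eef_rot']).as_matrix(); c=np.arctan2(R[1,0],R[0,0])
    d=R.T@(np.array([x,y,z])-o['eef_pos'])
    print('t',round(o['time'],2),'pos',np.round(o['eef_pos'],4),'yaw',round(c,4),'F',np.round(o['contact_force'],1),'w',round(o['grip_width'],4),'q6',round(o['joint_pos'][5],2))
    print('-> travel cm',np.round(d*100,2),'turn',round((c-yaw+np.pi)%(2*np.pi)-np.pi,3),'tool z',R[:,2].round(3))
E
python3 -c "
from h import *
go(.5085,-.3522,.062,1.707)"
```

```text
t 0.1 pos [ 0.2421 -0.521   0.2385] yaw 0.4348 F [ 0.8 -0.4 -0.2] w 0.0854 q6 -0.21
-> travel cm [31.26 -4.06 17.66] turn -1.272 tool z [-0.     0.002 -1.   ]
```

play_rows(steps=[{"travel":[4,-0.5,0],"turn":-0.16},{"travel":[8,-1,0],"turn":-0.32},{"travel":[12.5,-1.6,0],"turn":-0.48},{"travel":[17,-2.2,0],"turn":-0.64},{"travel":[21.5,-2.8,2],"turn":-0.8},{"travel":[26,-3.4,5],"turn":-0.96},{"travel":[29,-3.8,8],"turn":-1.12},{"travel":[31.3,-4.1,11],"turn":-1.272},{"travel":[31.3,-4.1,12],"turn":-1.272},{"travel":[31.3,-4.1,12],"turn":-1.272}], grip=0, newtons=40)

```text
time: 1.35
eef_pos: [0.5078, -0.3517, 0.1178]
eef_rot: [0.658, 0.753, 0.0, -0.002]
contact_force: [-0.7, -0.8, -0.4]
grip_width: 0.0002
```

```bash
python3 -c "
from h import *
go(.5085,-.3522,.062,1.707)"
```

```text
t 1.35 pos [ 0.5078 -0.3517  0.1178] yaw 1.7046 F [-0.7 -0.8 -0.4] w 0.0002 q6 -0.93
-> travel cm [-0.08  0.07  5.58] turn -0.002 tool z [-0.002  0.003 -1.   ]
```

play_rows(steps=[{"travel":[0,0,3],"turn":0},{"travel":[0,0,5.6],"turn":0},{"travel":[0,0,5.6],"turn":0},{"travel":[1,0,5.6],"turn":0},{"travel":[2,0,5.6],"turn":0},{"travel":[3,0,5.6],"turn":0},{"travel":[4,0,5.6],"turn":0},{"travel":[5,0,5.6],"turn":0},{"travel":[6,0,5.6],"turn":0},{"travel":[6,0,5.6],"turn":0}])

```text
time: 2.6
eef_pos: [0.5002, -0.2927, 0.0631]
eef_rot: [0.658, 0.753, -0.0, -0.0]
contact_force: [-1.2, -6.3, 2.9]
grip_width: 0.0003
```

```bash
python3 - <<'E'
from h import *
go(.4968,-.2670,.062,1.707)
t=r.snapshot('top')['frame'];s=r.snapshot('scene')['frame']
c=lambda i,x,y,w,h,k: cv2.resize(i[y:y+h,x:x+w],(w*k,h*k),interpolation=cv2.INTER_CUBIC)
cv2.imwrite('pics/press1.png',np.hstack([c(t,325,190,130,100,3),c(s,235,170,130,100,3)]))
E
```

```text
t 2.6 pos [ 0.5002 -0.2927  0.0631] yaw 1.7054 F [-1.2 -6.3  2.9] w 0.0003 q6 -0.87
-> travel cm [2.59 0.01 0.11] turn -0.002 tool z [-0.001 -0.    -1.   ]
```

View pics/press1.png

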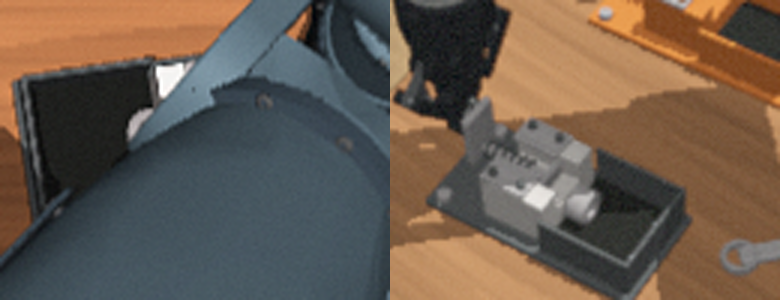

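The slide is about 31–34 mm in and the collar is tipping at the channel end. I'll press the rest of the way.

play_rows(steps=[{"travel":[0.5,0,0],"turn":0},{"travel":[1.0,0,0],"turn":0},{"travel":[1.4,0,0],"turn":0},{"travel":[1.6,0,0],"turn":0},{"travel":[1.7,0,0],"turn":0},{"travel":[1.7,0,0],"turn":0},{"travel":[1.7,0,0],"turn":0},{"travel":[1.7,0,0],"turn":0},{"travel":[1.7,0,0],"turn":0},{"travel":[1.7,0,0],"turn":0}])

```text
time: 3.95
eef_pos: [0.4982, -0.2785, 0.0633]
eef_rot: [0.658, 0.753, -0.001, 0.002]
contact_force: [-0.5, -10.9, -3.4]
grip_width: -0.0
```

```bash
python3 - <<'E'
from h import *
go(.4968,-.2670,.062,1.707)
s=r.snapshot('scene')['frame']
c=lambda i,x,y,w,h,k: cv2.resize(i[y:y+h,x:x+w],(w*k,h*k),interpolation=cv2.INTER_CUBIC)
cv2.imwrite('pics/press2.png',c(s,235,170,130,100,4))
E
```

```text
t 3.95 pos [ 0.4982 -0.2785  0.0633] yaw 1.7048 F [ -0.5 -10.9  -3.4] w -0.0 q6 -0.85
-> travel cm [1.16 0.01 0.13] turn -0.002 tool z [ 0.001 -0.004 -1.   ]
```

View pics/press2.png

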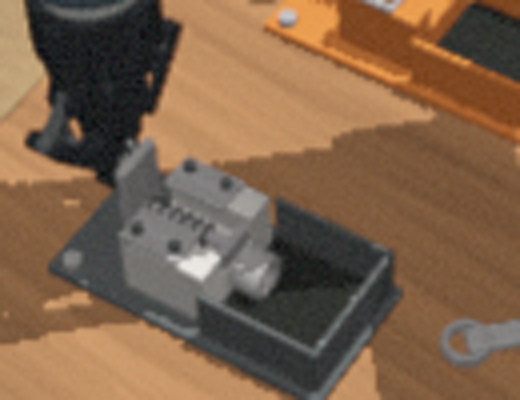

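The force of 10.9 N shows the slide is at its stop, and the collar has tipped down at the tray's near end. I'll release the slide, back off and lift.

play_rows(steps=[{"travel":[1.2,0,0],"turn":0},{"travel":[-1,0,0],"turn":0},{"travel":[-3,0,0],"turn":0},{"travel":[-5,0,0],"turn":0},{"travel":[-6.8,0,0],"turn":0},{"travel":[-7.5,0,0],"turn":0},{"travel":[-7.5,0,-4],"turn":0},{"travel":[-7.5,0,-9],"turn":0},{"travel":[-7.5,0,-15],"turn":0},{"travel":[-7.5,0,-15],"turn":0}])

```text
time: 5.25
eef_pos: [0.5106, -0.3539, 0.22]
eef_rot: [0.658, 0.753, -0.002, 0.007]
contact_force: [0.5, -0.6, 0.5]
grip_width: 0.0002
```

```bash
python3 - <<'E'
from h import *
go(.5477,.2166,.2,-3.05)
t=r.snapshot('top')['frame'];s=r.snapshot('scene')['frame']
c=lambda i,x,y,w,h,k: cv2.resize(i[y:y+h,x:x+w],(w*k,h*k),interpolation=cv2.INTER_CUBIC)
cv2.imwrite('pics/press3.png',np.hstack([c(t,325,190,130,100,3),c(s,235,170,130,100,3)]))
E
```

```text
t 5.25 pos [ 0.5106 -0.3539  0.22  ] yaw 1.7055 F [ 0.5 -0.6  0.5] w 0.0002 q6 -0.93
-> travel cm [56.05 11.33  1.38] turn -1.528 tool z [ 0.008 -0.011 -1.   ]
```

View pics/press3.png

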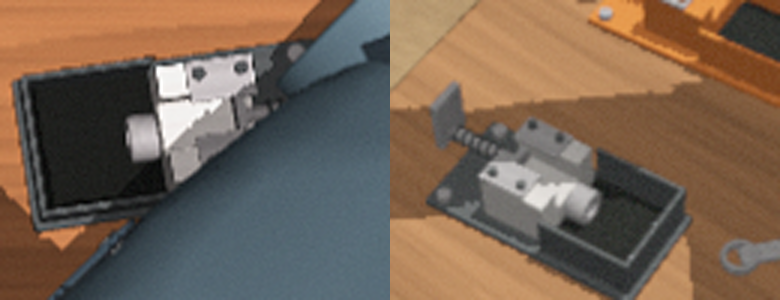

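```bash
python3 - <<'E'
from h import *
import pickle
t=pickle.load(open('top0.pkl','rb'));s=pickle.load(open('scene0.pkl','rb'))
o=np.array([.4908,-.2234]);a=.136;R=np.array([[np.cos(a),-np.sin(a)],[np.sin(a),np.cos(a)]])
# outer face centre seen in scene; collar top strip centre seen in top
for z in(.02,.027,.035,.049):
    print(z,'scene face centre -> nest',(R.T@(onz(s,[[301.7,238]],z)[0,:2]-o)).round(4),'top silhouette mid at z+12mm -> nest',(R.T@(onz(t,[[373,236]],z+.012)[0,:2]-o)).round(4))
E
```

```text
0.02 scene face centre -> nest [-0.0091  0.0445] top silhouette mid at z+12mm -> nest [-0.0045  0.0398]
0.027 scene face centre -> nest [-0.0049  0.0477] top silhouette mid at z+12mm -> nest [-0.0054  0.0407]
0.035 scene face centre -> nest [0.     0.0513] top silhouette mid at z+12mm -> nest [-0.0065  0.0416]
0.049 scene face centre -> nest [0.0086 0.0575] top silhouette mid at z+12mm -> nest [-0.0084  0.0433]
```

play_rows(steps=[{"travel":[4,0.8,0],"turn":-0.16},{"travel":[9,1.8,0],"turn":-0.32},{"travel":[15,3,0],"turn":-0.48},{"travel":[21,4.2,0.3],"turn":-0.64},{"travel":[27,5.4,0.5],"turn":-0.8},{"travel":[33,6.6,0.7],"turn":-0.96},{"travel":[39,7.9,0.9],"turn":-1.12},{"travel":[45,9.1,1.1],"turn":-1.28},{"travel":[51,10.3,1.3],"turn":-1.44},{"travel":[56,11.3,1.4],"turn":-1.528}], grip=1)

```text
time: 6.6
eef_pos: [0.5431, 0.2206, 0.1948]
eef_rot: [-0.048, 0.999, -0.002, -0.002]
contact_force: [0.2, -0.7, -0.8]
grip_width: 0.0852
```

```bash
python3 - <<'E'
from h import *
go(.5477,.2166,.067,-3.05)
print(r.get_obs()['joint_pos'])
t=r.snapshot('top');s=r.snapshot('scene')
c=lambda i,x,y,w,h,k: cv2.resize(i[y:y+h,x:x+w],(w*k,h*k),interpolation=cv2.INTER_CUBIC)
cv2.imwrite('pics/head1.png',np.hstack([c(t['frame'],325,190,130,110,3),c(s['frame'],365,280,130,110,3)]))
E
```

```text
t 6.6 pos [0.5431 0.2206 0.1948] yaw -3.045 F [ 0.2 -0.7 -0.8] w 0.0852 q6 -1.48
-> travel cm [-0.47 -0.38 12.78] turn 0.005 tool z [-0.004 -0.005 -1.   ]
[ 0.18574042  0.25116152  1.61636499 -0.0043605   1.27869202 -1.48043153]
```

View pics/head1.png

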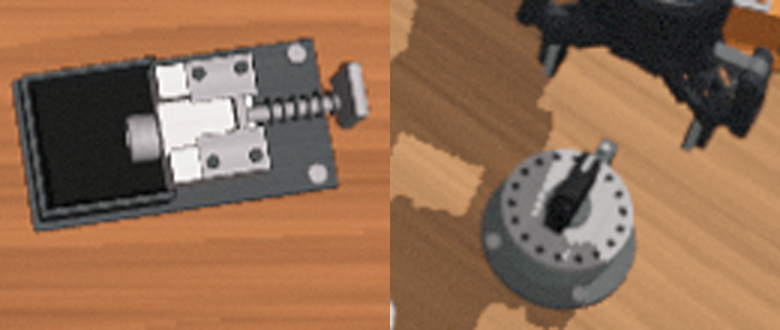

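The collar stands on its rim in the tray (z ≈ 27 mm, nest y ≈ 39 mm) and the slide is home. Next I descend over the bar.

play_rows(steps=[{"travel":[-0.5,-0.4,0],"turn":0},{"travel":[-0.5,-0.4,3],"turn":0.005},{"travel":[-0.5,-0.4,7],"turn":0.005},{"travel":[-0.5,-0.4,10.5],"turn":0.005},{"travel":[-0.5,-0.4,12.8],"turn":0.005},{"travel":[-0.5,-0.4,12.8],"turn":0.005},{"travel":[-0.5,-0.4,12.8],"turn":0.005},{"travel":[-0.5,-0.4,12.8],"turn":0.005},{"travel":[-0.5,-0.4,12.8],"turn":0.005},{"travel":[-0.5,-0.4,12.8],"turn":0.005}])

```text
time: 7.95
eef_pos: [0.5479, 0.2192, 0.0673]
eef_rot: [-0.047, 0.999, -0.002, -0.002]
contact_force: [-0.1, 0.1, -0.3]
grip_width: 0.0854
```

```bash
python3 - <<'E'
from h import *
go(.5477,.2166,.067,-3.05)
E
```

```text
t 7.95 pos [0.5479 0.2192 0.0673] yaw -3.0474 F [-0.1  0.1 -0.3] w 0.0854 q6 -1.48
-> travel cm [ 0.04 -0.25  0.03] turn 0.003 tool z [-0.003 -0.003 -1.   ]
```

play_rows(steps=[{"travel":[0,-0.25,0],"turn":0},{"travel":[0,-0.25,0],"turn":0},{"travel":[0,-0.25,0],"turn":0},{"travel":[0,-0.25,0],"turn":0},{"travel":[0,-0.25,0],"turn":0},{"travel":[0,-0.25,0],"turn":0},{"travel":[0,-0.25,0],"turn":0},{"travel":[0,-0.25,0],"turn":0},{"travel":[0,-0.25,0],"turn":0},{"travel":[0,-0.25,0],"turn":0}], grip=0, newtons=60)

```text
time: 9.2
eef_pos: [0.5481, 0.2166, 0.0674]
eef_rot: [-0.047, 0.999, -0.002, -0.002]
contact_force: [-2.1, -3.5, 3.5]
grip_width: 0.0152
```

```bash
python3 - <<'E'
from h import *
go(.5477,.2166,.067,-3.05); print(r.get_obs()['ft_torque'])
E
```

```text
t 9.2 pos [0.5481 0.2166 0.0674] yaw -3.0475 F [-2.1 -3.5  3.5] w 0.0152 q6 -1.49
-> travel cm [0.04 0.01 0.04] turn 0.003 tool z [-0.003 -0.004 -1.   ]
[-0.26392844  0.31736527 -0.65546421]
```

play_rows(steps=[{"travel":[0,0,0],"turn":0.09},{"travel":[0,0,0],"turn":0.18},{"travel":[0,0,0],"turn":0.27},{"travel":[0,0,0],"turn":0.36},{"travel":[0,0,0],"turn":0.45},{"travel":[0,0,0],"turn":0.54},{"travel":[0,0,0],"turn":0.63},{"travel":[0,0,0],"turn":0.72},{"travel":[0,0,0],"turn":0.8},{"travel":[0,0,0],"turn":0.85}])

```text
time: 10.45
eef_pos: [0.5482, 0.2168, 0.0673]
eef_rot: [0.369, 0.929, -0.002, -0.001]
contact_force: [-0.9, -2.3, 2.6]
grip_width: 0.0152
```

```bash
python3 - <<'E'
from h import *
go(.5477,.2166,.067,-3.05-1.047); print(r.get_obs()['ft_torque'])
E
```

```text
t 10.45 pos [0.5482 0.2168 0.0673] yaw 2.3857 F [-0.9 -2.3  2.6] w 0.0152 q6 -0.64
-> travel cm [ 0.02 -0.05  0.03] turn 0.199 tool z [-0.003 -0.003 -1.   ]
[0.12676618 0.2718693  0.23793645]
```

play_rows(steps=[{"travel":[0,0,0],"turn":0.05},{"travel":[0,0,0],"turn":0.1},{"travel":[0,0,0],"turn":0.15},{"travel":[0,0,0],"turn":0.19},{"travel":[0,0,0],"turn":0.2},{"travel":[0,0,0],"turn":0.2},{"travel":[0,0,0],"turn":0.2},{"travel":[0,0,0],"turn":0.2},{"travel":[0,0,0],"turn":0.2},{"travel":[0,0,0],"turn":0.2}])

```text
time: 11.7
eef_pos: [0.5482, 0.2169, 0.0673]
eef_rot: [0.46, 0.888, -0.002, -0.0]
contact_force: [-0.7, -1.8, 1.8]
grip_width: 0.0152
```

```bash
python3 - <<'E'
from h import *
go(.5477,.2166,.067,-3.05-1.047); print(r.get_obs()['ft_torque'],np.abs(r.get_obs()['qd']).max())
t=r.snapshot('top');s=r.snapshot('scene')
c=lambda i,x,y,w,h,k: cv2.resize(i[y:y+h,x:x+w],(w*k,h*k),interpolation=cv2.INTER_CUBIC)
a=np.hstack([c(t['frame'],325,190,130,90,3),c(s['frame'],365,290,130,90,3)])
b=np.hstack([c(t['frame'],120,160,130,90,3),c(s['frame'],235,170,130,90,3)])
cv2.imwrite('pics/end.png',np.vstack([a,b]))
import pickle;s0=pickle.load(open('scene0.pkl','rb'));t0=pickle.load(open('top0.pkl','rb'))
for n,q,q0 in(('t',t,t0),('s',s,s0)): cv2.imwrite(f'pics/full_{n}.png',q['frame'])
E
```

```text
t 11.7 pos [0.5482 0.2169 0.0673] yaw 2.1858 F [-0.7 -1.8  1.8] w 0.0152 q6 -0.44
-> travel cm [ 0.01 -0.06  0.03] turn -0.0 tool z [-0.002 -0.003 -1.   ]
[0.21792193 0.12228674 0.21445976] 0.00209968758000889
```

View pics/end.png

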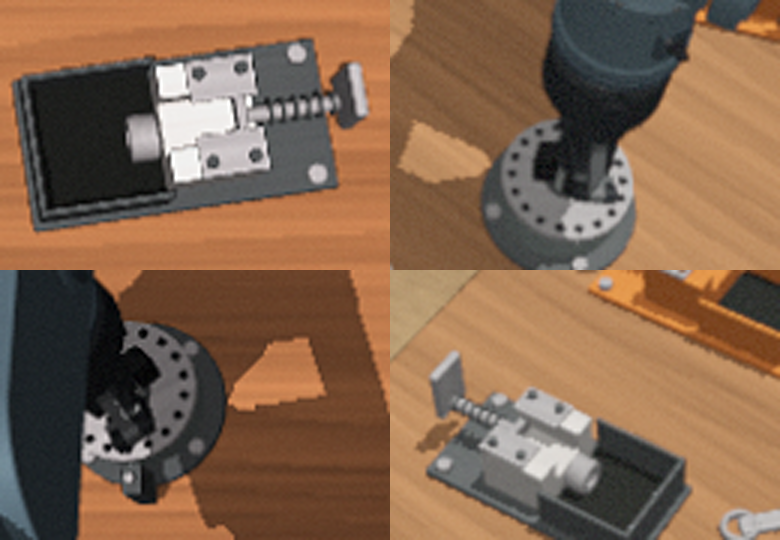

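View pics/full_s.png

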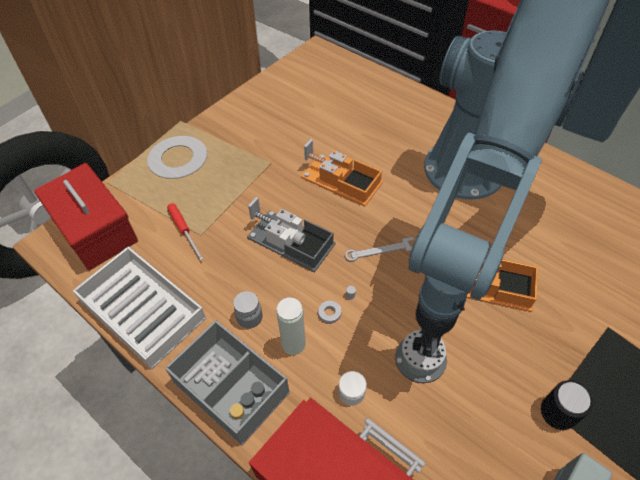

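The bystanders, decoys, collar and slide look unmoved. I'll run one independent check on the plate angle. The rim holes are 20° apart, so at an exact click their phase should match home.

```bash
python3 - <<'E'
from h import *
import pickle
s0=pickle.load(open('scene0.pkl','rb'));f1=cv2.imread('pics/full_s.png')
th=np.deg2rad(np.arange(360))
def prof(f,rad):
    q=proj(s0,np.c_[.5482+rad*np.cos(th),.217+rad*np.sin(th),np.full(360,.05)]).astype(np.float32)
    return cv2.remap(cv2.cvtColor(f,cv2.COLOR_BGR2GRAY),q[:,0][None],q[:,1][None],1)[0].astype(float)
for rad in(.036,.038,.040):
    a,b=prof(s0['frame'],rad),prof(f1,rad)
    for lo in range(0,360,40):   # 40 deg sectors
        i=np.arange(lo,lo+40); w=np.exp(18j*th[i]); A=((a[i]-a[i].mean())*w).sum();B=((b[i]-b[i].mean())*w).sum()
        print(int(rad*1e3),lo,'amp',int(abs(A)),int(abs(B)),'dphase deg',round(np.rad2deg(np.angle(B/A))/18,1))
E
```

```text
36 0 amp 676 824 dphase deg 0.9
36 40 amp 842 864 dphase deg 0.8
36 80 amp 1032 1074 dphase deg 0.7
36 120 amp 1064 484 dphase deg 0.6
36 160 amp 969 147 dphase deg -4.2
36 200 amp 1008 336 dphase deg -0.5
36 240 amp 455 353 dphase deg -0.1
36 280 amp 362 298 dphase deg 0.5
36 320 amp 536 328 dphase deg 0.5
38 0 amp 1078 1106 dphase deg 1.1
38 40 amp 1121 1172 dphase deg 0.9
38 80 amp 996 1082 dphase deg 1.2
38 120 amp 1022 703 dphase deg 0.1
38 160 amp 1011 27 dphase deg -6.4
38 200 amp 1280 445 dphase deg -0.4
38 240 amp 925 702 dphase deg 0.2
38 280 amp 829 657 dphase deg 0.6
38 320 amp 961 687 dphase deg 1.1
40 0 amp 825 955 dphase deg 1.1
40 40 amp 589 646 dphase deg 0.8
40 80 amp 380 418 dphase deg 1.0
40 120 amp 397 315 dphase deg -0.9
40 160 amp 719 114 dphase deg 7.7
40 200 amp 1042 458 dphase deg -0.5
40 240 amp 893 663 dphase deg 0.5
40 280 amp 896 670 dphase deg 0.9
40 320 amp 903 644 dphase deg 1.1
```

```bash
python3 -c "
from rig import r
o=r.get_obs();print(o['time'],o['grip_width'],r.close_job())"
```

```text
the job is handed in; nothing more can be done
11.8 0.014862563835970843 None
```

I pressed the ejector slide to its stop, so the collar dropped into the catch tray and the slide sprang back. I then gripped the dividing head's bar with 60 N, turned it clockwise to the third click and handed the job in at 11.8 s, still holding it. `close_job` gives no verdict, so what follows rests on my own checks.

- **Slide:** the force rose to about 11 N at full press. The later pictures show the slide back home.
- **Collar:** it is in the tray, standing on its rim rather than lying flat. Its centre is at about z = 27 mm and nest y = 39 mm, inside the limits, and it had not moved in the last picture.
- **Plate angle:** the wrist turned 60°, and in the scene view the rim holes line up with their home pattern to about 1° in the clear sectors. One sector, hidden by the gripper, gave meaningless values.
- **Grip:** the fingers closed to 15 mm on the 16 mm bar, and the arm was still.
- **Bystanders:** they show no visible movement in the last scene picture; I did not measure them.
- **Disagreement between views:** the two cameras put the head's centre about 7 mm apart. I used a point between them, which agreed with the post and the bar line. The low side force when gripping (about 4 N) supported it.

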